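# Nip a book in the column press

### The job

Press the book that lies in the column press: turn the T-handle on top clockwise seen from above (the column lets you swing an end only about half a turn, so take the two ends by turns) until you feel the platen meet the book, then go on about a quarter turn so that the book stays firmly nipped, and let go of the handle. Do not crush the book by going more than half a turn past first contact, and leave the other book, the jar, the spool and the brush where they are.

Things in the scene. Friction and masses are not known exactly. Their poses are not given: they have to be found in the camera images.
- press: fixed press: steel bed 290 x 210 x 20 mm, column 44 mm across rising to 370 mm above the table, arm 50 mm wide over the bed (165 mm high, its nut 171 mm). Origin on the table under the screw axis, z up, x towards the column, whose centre is 138 mm from the screw axis: it stands just outside the circle of the handle's balls, so a gripper cannot follow a ball past it; the rest of the circle is open
- tee (a joint): T-handle's angle in rad, grows clockwise seen from above, lowering screw, platen and handle by 20 mm a turn; at 0 the bar lies along the press's y and the platen's underside is 71 mm above the table. Starts at 0 to 3.1, limit 14.8. Turning freely takes about 0.45 N m (5 N at a ball); once the platen bears on the book this grows by about 0.25 N m per rad. It stays where left
- tee_mid (a point): middle of the T-handle: a steel bar 10 mm thick with a hub 34 mm across on the vertical screw axis (hub from 30 mm below to 12 mm above the bar's centre line). The point is on the axis at the bar's centre line, 165 mm above the platen's underside
- ball_a (a point): centre of the black ball, 32 mm across, on one end of the T-handle, 95 mm from the screw axis, at the height of the bar's centre line
- ball_b (a point): centre of the like ball on the other end of the T-handle
- platen: the grey platen, 125 x 165 x 14 mm, carried by the screw below the arm; origin at the centre of its underside; it moves up and down and does not turn
- book_a: one of two unpressed blue cloth-bound books lying flat, 108 mm (own x) by 150 mm (own y), 25 to 40 mm thick (they differ); origin at the centre of its underside. One lies on the press bed under the platen, the other on the side board; which one varies. Its leaves are springy: the top cover gives about 1 mm per 25 N, up to 11 mm
- book_b: one of two unpressed blue cloth-bound books lying flat, 108 mm (own x) by 150 mm (own y), 25 to 40 mm thick (they differ); origin at the centre of its underside. One lies on the press bed under the platen, the other on the side board; which one varies. Its leaves are springy: the top cover gives about 1 mm per 25 N, up to 11 mm
- board: fixed plywood side board 160 x 200 x 20 mm beside the press, on which the other book lies; origin at the centre of its underside
- jar: glue jar, 64 mm across, 85 mm high, standing on the table; origin at the centre of its foot
- spool: wooden thread spool, 38 mm across, 40 mm high, standing; origin at the centre of its foot
- brush: glue brush 200 mm long lying on the table; its origin lies on its underside between its ends
Mind the look-alikes: they are no part of the job. What is shaped like the book_b but black is not meant. Leave any red look-alike of the book_a alone.

How it is judged (in metres and radians):
On the way:
1. the platen meets the book in the press ((contact force between platen and book_a above 5 N or contact force between platen and book_b above 5 N)), for 0.1 s.
At the end, for the whole second after the job is handed in: the platen presses on the book in the press with more than 55 N (about 0.7 rad past first contact) and the released T-handle stands still ((contact force between platen and book_a above 55 N or contact force between platen and book_b above 55 N) and velocity of joint tee between -0.05 and 0.05 rad/s); the robot touches nothing.
It fails at once if the book is crushed (the platen presses with more than 260 N, just over half a turn past contact) (contact force between platen and book_a above 260 N or contact force between platen and book_b above 260 N).
It fails at once if a book is shifted more than 15 mm (distance of any of book_a, book_b from where it was at the start of the episode above 0.015 m).
It fails at once if the jar, spool or brush is moved more than 20 mm (distance of any of jar, spool, brush from where it was at the start of the episode above 0.02 m).
It also fails if it takes over 72 s, if anything falls off the work surface, if the arm or the gripper's body presses on something with over 40 N, if the wrist force passes 120 N, or if a joint passes its speed limit or range.

### The arm

A 6-joint arm with a two-finger parallel gripper is mounted at the origin on the work surface. World frame = base frame: x ahead of the robot, y to its left, z up, the work surface at z = 0. Lengths are in mm, angles in rad, forces in N, time in s.
With the tool pointing down it reaches from about 275 to 1000 mm from the base axis. Payload 8.4 kg.
Tool frame: the origin (TCP) lies midway between the tips of the shut fingers; the grasp point (between the pads) lies 19 mm behind it; z points along the fingers, y is the line along which they close (so a half turn about z gives the same grasp; the last joint's range is limited). The gripper opens to 85 mm and grips with 20 to 120 N. Pads are 22 mm wide; open, the fingers measure 114 mm over their backs; the gripper's body (76 mm by 85 mm) begins 54 mm behind the grasp point. The pads swing forward as they close: fully open they stand 13 mm farther back than shut.
Start: joints at [-0.002, 0.353, 1.633, -0, 1.155, -0.002], TCP at [625.002, -0, 197.881] pointing down, gripper open.
Joint ranges: [-2.63, 2.63], [-0.92, 2.1], [0.06, 2.66], [-1.3, 4.44], [0, 2.69], [-3.02, 3.02]. Speed limits (rad/s): [2.22, 2.22, 2.79, 3.14, 3.14, 3.14].

### API

Orientations are given as [roll, pitch, yaw] about the fixed x, y, z axes, in that order (R = Rz(yaw) Ry(pitch) Rx(roll)).
In Python, from rig import telemetry, optics, r gives the robot as it stands.
- The arm moves only by the tool play_rows, never from a script. Its arguments are lists of equal length, an entry for each row: "dp": the shift along the tool's x, y, z in units of 40 mm (1.0 is 40 mm), a list of three; "rot": the turn, a rotation vector about the tool's x, y, z in units of 6 degrees (1.0 is 6 degrees), a list of three. In form: {"dp": [[tx, ty, tz], ...], "rot": [[ax, ay, az], ...]}. A call has 1 to 5 rows; each row is the pose to reach, as a shift and turn from the pose commanded when the call began, along the tool's axes at that moment; what a row does not reach only later rows make up. A row lasts 1/12 s, in which the tool goes at most 41.7 mm and 7.16 degrees, less where a joint would pass 70% of its speed; a pose out of reach is approached as far as the arm can. A call with a gripper value outside its range is refused whole. "fingers" is the opening, from 0 (shut) to 1 (fully open), set as the call begins (left out, the last holds). The fingers move at their own pace and stop on an object; "grip_force" is the grip in N (left out, the last holds). Time passes only in rows, so rows that repeat a pose let the fingers close. It gives the time, the measured TCP pose, the force, the opening and the grip force at its end, in the units of the state.
- telemetry.sense(): the state, without advancing time (a new reading comes with each control period).
- optics.grab_frame(name): name is "scene" or "side" or "wrist"; returns a dict with "color" (480x640x3 uint8, red, green, blue), "mtx" (3x3 intrinsics, pixels), "R" (3x3) and "t" (3): a world point X has camera coordinates R X + t; the wrist camera has in their place "mount" (4x4, takes a point from camera to tool coordinates, whose origin is the TCP and whose axes are the flange's). Camera axes: x right, y down, z forward; pixel columns grow to the right and rows downward; lengths in mm; the calibration is good to about 2 mm. A picture is of the moment at which its call begins: read the wrist's pose just before it. There is no depth.
- r.sign_off(): hands the job in; it is judged then, once.
The state is a dict: "clock": time; "qpos": joint angles; "qvel": joint speeds; "joint_efforts": joint torques, N m; "eef_pos": TCP position; "tcp_rot": TCP orientation; "contact_force": force on the tool from outside, world axes, zero at the start; "wrist_torque": the same for the moment, N m; "opening": opening from 0.0 (shut) to 1.0 (fully open); "grasp_force": force on a finger pad.
Only numpy, scipy, OpenCV 4.12 (cv2) and the standard library are available. Lean on these libraries where they do the work, as an engineer would, in place of code of your own. Each camera call takes 0.05 s, during which the arm holds its last target. There are 200 camera calls.

## Working session

There is one attempt and no reset: what is moved stays moved. The work goes in short steps, Python scripts to look and compute and a tool call to move; the robot and the scene stay as the last step left them, time stands still between calls to the robot, and variables do not carry over. Pictures are saved under pics/ and viewed, at most 10 in all, crops included, and the job is handed in when it is done.

Besides the shell and the picture viewer there is one more tool, called after "Emit:" in YAML: its name, and indented under it one key for each argument. play_rows: Moves the arm, as the interface text tells. Its arguments: {"type":"object","properties":{"dp":{"type":"array"},"rot":{"type":"array"},"fingers":{"type":"number"},"grip_force":{"type":"number"}},"required":["dp","rot"]}

```bash
mkdir -p pics; ls
python3 - <<'E'
from rig import telemetry, optics, r
import cv2,numpy as np
print(telemetry.sense())
for n in ["scene","side"]:
    f=optics.grab_frame(n); cv2.imwrite(f"pics/{n}0.png",f["color"][:,:,::-1]); np.savez(f"{n}.npz",**f)
    print(n,f["mtx"].tolist(),f["R"].tolist(),f["t"].tolist())
E
```

```text
pics
{'clock': 0.0, 'qpos': array([-2.41195733e-03,  3.53640835e-01,  1.63412660e+00, -4.14070582e-06,
        1.15520923e+00, -2.35677667e-03]), 'qvel': array([ 1.09216316e-03, -5.27455506e-04,  1.32929860e-03, -1.97892566e-05,
       -9.90166831e-04,  9.43046423e-04]), 'joint_efforts': array([-2.03471049e-03, -6.05236173e+01, -3.42063046e+01, -2.62302356e-04,
        9.48130677e-03,  3.61521288e-06]), 'eef_pos': array([ 6.24479378e+02, -7.64093343e-03,  1.97169509e+02]), 'tcp_rot': array([-3.14020864e+00,  5.24121724e-07,  1.57074282e+00]), 'contact_force': array([0.03801457, 1.04697509, 0.54902222]), 'wrist_torque': array([ 0.01147674, -0.01114017,  0.0171118 ]), 'grasp_force': 0.0, 'opening': 1.0024743976731028}
scene [[439.26819812847845, 0.0, 317.88842009791546], [0.0, 439.26819812847845, 243.80374710688957], [0.0, 0.0, 1.0]] [[0.19846565216038492, 0.9798731627097362, 0.021446909189236873], [0.5432810613271796, -0.09177183236806935, -0.8345199932817791], [-0.8157555230065966, 0.1772752542940646, -0.5505600883638478]] [-179.74884957273164, -150.2775867498612, 1395.6612322405524]
side [[445.0071268789146, 0.0, 324.8764535540998], [0.0, 445.0071268789146, 235.6248530525083], [0.0, 0.0, 1.0]] [[-0.8825149343203645, -0.46971908257819256, -0.023051554468715055], [-0.1970251985070211, 0.41379157733771654, -0.8887955904917811], [0.4270227884490382, -0.7798336450719896, -0.4577237421840192]] [485.1857940154815, 243.1138457096758, 828.0717368153826]
```

View pics/scene0.png

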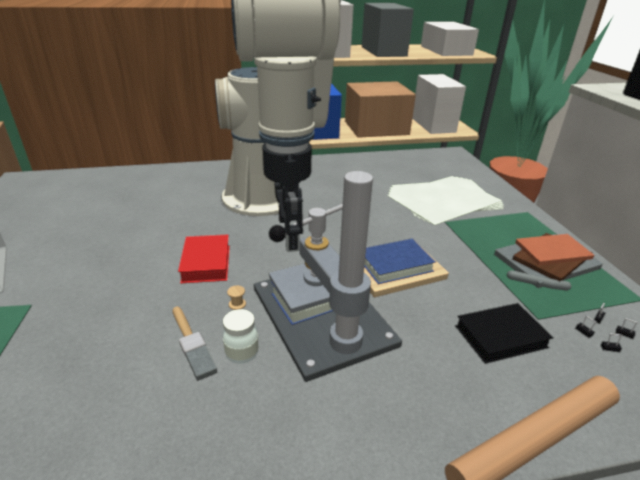

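View pics/side0.png

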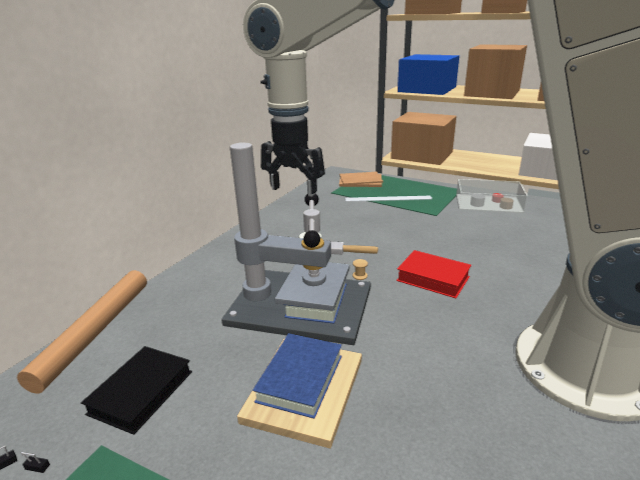

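The scene view shows the ball next to the gripper at (277,233), the hub at (317,215) and the column top at (357,178), which hides the other ball. The side view shows the balls at (312,239) and (312,200), and the hub at (312,217). The blue book in the press lies under the platen at scene (305,295). Look-alikes to leave alone are the red book at (205,258), the black book at (503,331) and the blue book on the board at (398,262).

```bash
cat > h.py <<'E'
import numpy as np,cv2
def load(n): return dict(np.load(n+".npz"))
def ray(f,u,v):
    d=np.linalg.inv(f["mtx"])@[u,v,1]; R=f["R"]; return -R.T@f["t"], (R.T@d)/np.linalg.norm(d)
def tri(rays):
    A=sum(np.eye(3)-np.outer(d,d) for c,d in rays); b=sum((np.eye(3)-np.outer(d,d))@c for c,d in rays)
    x=np.linalg.solve(A,b); return x,[np.linalg.norm(np.cross(x-c,d)) for c,d in rays]
def plane(f,u,v,z):
    c,d=ray(f,u,v); return c+d*(z-c[2])/d[2]
def proj(f,X):
    p=f["mtx"]@(f["R"]@np.asarray(X,float)+f["t"]); return p[:2]/p[2]
E
python3 - <<'E'
from h import *
s,d=load("scene"),load("side")
for a,b in [((277,233),(312,200)),((277,233),(312,239)),((317,214),(312,217)),((357,178),(242,148))]:
    print(a,b,tri([ray(s,*a),ray(d,*b)]))
for n,f,c in [("s",s,(225,160,385,320)),("d",d,(230,140,390,340))]:
    x0,y0,x1,y1=c; im=f["color"][y0:y1,x0:x1,::-1]
    cv2.imwrite(f"pics/c{n}.png",cv2.resize(im,None,fx=2.45,fy=2.9 if 0 else 2.45,interpolation=cv2.INTER_CUBIC))
a=cv2.imread("pics/cs.png");b=cv2.imread("pics/cd.png");h=max(a.shape[0],b.shape[0])
a=cv2.copyMakeBorder(a,0,h-a.shape[0],0,0,0);cv2.imwrite("pics/c.png",np.hstack([a,b]));print(np.hstack([a,b]).shape)
E
```

```text
(277, 233) (312, 200) (array([584.45477778, -15.2242529 , 225.57747912]), [np.float64(0.16960337448783203), np.float64(0.16960337448780677)])
(277, 233) (312, 239) (array([547.37920852,  10.25604899, 174.05858615]), [np.float64(31.150420460957), np.float64(31.150420460957037)])
(317, 214) (312, 217) (array([536.18735356,  68.56799155, 229.46323869]), [np.float64(0.7000435883666354), np.float64(0.7000435883664398)])
(357, 178) (242, 148) (array([670.00835095, 100.44895447, 364.46820594]), [np.float64(0.21478570671989022), np.float64(0.2147857067197845)])
(490, 784, 3)
```

View pics/c.png

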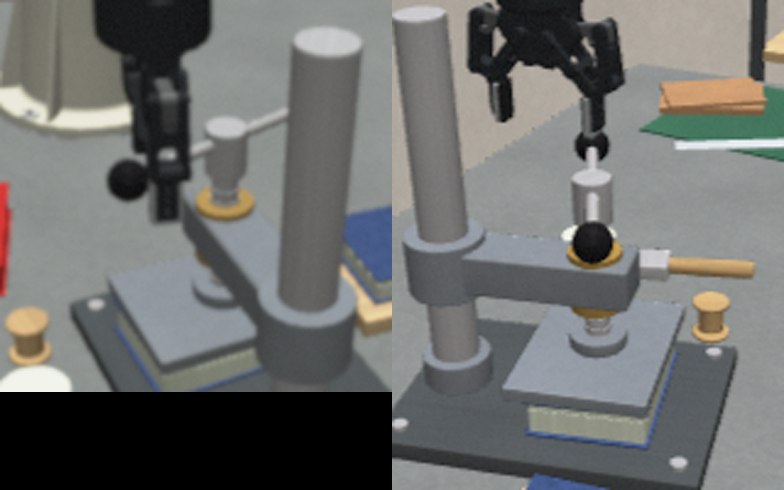

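The crops confirm the choice: both black balls, the hub and the blue-edged book under the platen are clear. The free ball is at scene (277.2,233.5) and side (311.6,199.2). The near ball is at side (312,238.8).

Run:
```python
from h import *
s,d=load("scene"),load("side")
a,e=tri([ray(s,277.2,233.5),ray(d,311.6,199.2)]);print("a",a,e)
top,e=tri([ray(s,317.2,211.8),ray(d,311.6,212.7)]);print("hubtop",top,e)
b=plane(d,312,238.8,a[2]);print("b",b,"mid",(a+b)/2,"half",np.linalg.norm(a-b)/2,np.degrees(np.arctan2(*(a-b)[1::-1])))
# platen corner edges: refine balls by dark mask
for n,f,c in [("side a",d,(311.6,199.2)),("side b",d,(312,238.8)),("scene a",s,(277.2,233.5))]:
    g=f["color"].max(2); x,y=map(int,map(round,c)); w=g[y-9:y+10,x-9:x+10]<60
    k,l,st,ce=cv2.connectedComponentsWithStats(w.astype(np.uint8)); i=l[9,9]; print(n,ce[i]+[x-9,y-9],st[i])
```

```text
a [586.28036909 -15.6008941  226.39233281] [np.float64(0.9729733710680369), np.float64(0.9729733710679762)]
hubtop [538.62933028  67.33590105 236.92160721] [np.float64(0.6945769166467803), np.float64(0.6945769166467969)]
b [492.3374063  147.30826522 226.39233281] mid [539.30888769  65.85368556 226.39233281] half 94.02748859958078 -60.029732501261414
side a [311.13636364 198.73863636] [ 2  4 13 11 88]
side b [311.44976077 238.55023923] [  1   1  16  17 209]
scene a [277.81981982 232.94144144] [  1   0  18  17 222]
```

Emit:
play_rows:
  dp:
    - [0,0,-1]
    - [0,0,-2]
    - [0,0,-2.5]
    - [0,0,-2.5]
  rot:
    - [0,0,0]
    - [0,0,0]
    - [0,0,0]
    - [0,0,0]

```text
clock: 0.43
eef_pos: [627.5, 0.0, 303.4]
tcp_rot: [3.134, -0.0, 1.571]
contact_force: [0.8, -0.2, -0.5]
opening: 0.997
grasp_force: 0.0
```

Emit:
play_rows:
  dp:
    - [-0.1,-0.25,0]
    - [-0.2,-0.5,0]
    - [-0.3,-0.75,0]
    - [-0.39,-0.98,0]
    - [-0.39,-0.98,0]
  rot:
    - [0,0,-1]
    - [0,0,-2]
    - [0,0,-3]
    - [0,0,-4]
    - [0,0,-5]
  fingers: 0.75

```text
clock: 0.85
eef_pos: [583.8, -16.1, 296.9]
tcp_rot: [-3.139, -0.001, 2.099]
contact_force: [0.1, -0.4, 0.4]
opening: 0.747
grasp_force: 0.0
```

Run:
```python
from rig import telemetry, optics
import numpy as np,cv2
from scipy.spatial.transform import Rotation as Ro
s=telemetry.sense(); f=optics.grab_frame("wrist"); cv2.imwrite("pics/w1.png",f["color"][:,:,::-1])
print(s["eef_pos"],s["tcp_rot"],s["qpos"])
M=f["mount"]; Rw=Ro.from_euler("xyz",s["tcp_rot"]).as_matrix(); print(M.tolist(),f["mtx"].tolist())
def pj(X):
    c=np.linalg.inv(M)@np.r_[Rw.T@(np.array(X)-s["eef_pos"]),1]; p=f["mtx"]@c[:3]; return p[:2]/p[2]
for X in [(586,-15.5,226.5),(538.5,66.7,238.5),(491,149,226.5)]: print(pj(X))
np.savez("wrist1.npz",**f,pos=s["eef_pos"],Rw=Rw)
```

```text
[583.81627708 -16.12479205 296.88054854] [-3.13946094e+00 -9.97726809e-04  2.09924669e+00] [-2.99984503e-02  2.11893500e-01  1.60340002e+00 -2.91899741e-04
  1.32863567e+00 -5.58379547e-01]
[[-0.0004047802707011426, -0.9548416955300925, -0.2971147465713355, 76.71843930812675], [0.9999999171303542, -0.00039942548724405773, -7.873095478764206e-05, 0.5134567335552953], [-4.3499604056532385e-05, -0.29711475381827923, 0.9548417780822571, -176.19392229916875], [0.0, 0.0, 0.0, 1.0]] [[415.9360949718646, 0.0, 317.62295409172356], [0.0, 415.9360949718646, 240.06415402111895], [0.0, 0.0, 1.0]]
[320.61353033 241.02520649]
[321.8407266   75.60688409]
[ 323.13852342 -132.01450079]
```

View pics/w1.png

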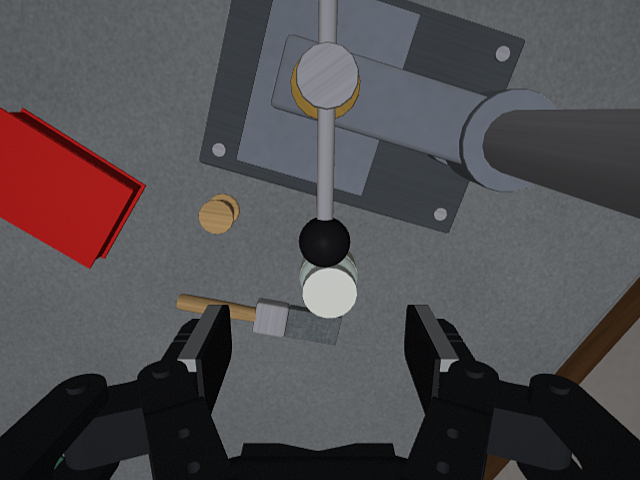

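The wrist view shows the ball at (325,242), about 2 mm to tool +y of the predicted (321,241). The jar is well below the fingers. Next I descend over the ball.

Emit:
play_rows:
  dp:
    - [0,0.05,0.6]
    - [0,0.05,1.2]
    - [0,0.05,1.8]
    - [0,0.05,2.3]
    - [0,0.05,2.3]
  rot:
    - [0,0,0]
    - [0,0,0]
    - [0,0,0]
    - [0,0,0]
    - [0,0,0]

```text
clock: 1.32
eef_pos: [584.5, -14.4, 201.0]
tcp_rot: [-3.135, -0.004, 2.092]
contact_force: [-0.4, -0.4, -0.8]
opening: 0.75
grasp_force: 0.0
```

Emit:
play_rows:
  dp:
    - [0,0,0]
    - [0,0,0]
    - [0,0,0]
    - [0,0,0]
    - [0,0,0]
  rot:
    - [0,0,0]
    - [0,0,0]
    - [0,0,0]
    - [0,0,0]
    - [0,0,0]
  fingers: 0
  grip_force: 30

```text
clock: 1.73
eef_pos: [588.8, -14.9, 208.6]
tcp_rot: [3.139, 0.002, 2.094]
contact_force: [-5.1, -2.1, 20.4]
opening: 0.042
grasp_force: 10.8
```

Run:
```python
from rig import telemetry, optics
import cv2,numpy as np
s=telemetry.sense(); print(s["eef_pos"],s["contact_force"],s["opening"],s["grasp_force"])
a=optics.grab_frame("scene")["color"][130:330,225:385,::-1]; b=optics.grab_frame("side")["color"][100:300,230:390,::-1]
cv2.imwrite("pics/g1.png",cv2.resize(np.hstack([a,b]),None,fx=2.4,fy=2.4,interpolation=cv2.INTER_CUBIC))
```

```text
[588.80118224 -14.90174361 208.6365274 ] [-5.11504227 -2.12321213 20.41084293] 0.04184336111624237 10.773431807756424
```

View pics/g1.png

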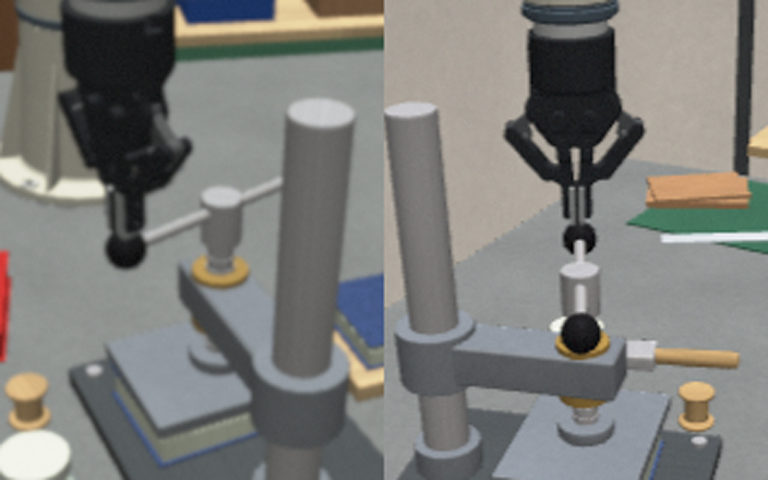

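The fingers seem to have slipped up on the ball, with the ball at crop (127,250) and (579,238). I'll look with the wrist camera.

Run:
```python
from rig import telemetry, optics
import cv2,numpy as np
f=optics.grab_frame("wrist"); M=f["mount"]
for X in [(0,0,0),(0,0,-19),(0,0,-54)]:
    p=f["mtx"]@(np.linalg.inv(M)@np.r_[X,1])[:3]; print(X,p[:2]/p[2])
cv2.imwrite("pics/w2.png",f["color"][150:480,160:480,::-1])
```

```text
(0, 0, 0) [316.56314512 285.58195655]
(0, 0, -19) [316.45394556 303.93942668]
(0, 0, -54) [316.17842223 350.25748077]
```

View pics/w2.png

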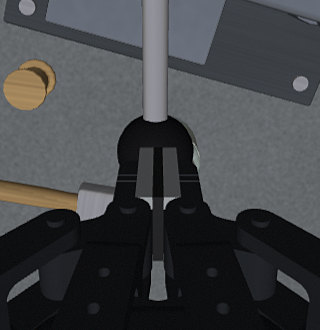

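Run:
```python
from h import *
d=load("side")
for z in (197,210,220,235,250): print(z,proj(d,(582,0,z)),proj(d,(668,0,z)))
```

```text
197 [309.99860879 214.58073745] [277.5224624  207.96641628]
210 [309.77230605 209.20887676] [277.11435133 202.74980326]
220 [309.59634912 205.03209958] [276.79715598 198.69530554]
235 [309.32929697 198.69294994] [276.31594958 192.54436339]
250 [309.05843355 192.26333027] [275.82812806 186.30886458]
```

Emit:
play_rows:
  dp:
    - [0,0,0]
    - [0,0,0]
    - [0,0,0]
    - [0,0,0]
  rot:
    - [0,0,0]
    - [0,0,0]
    - [0,0,0]
    - [0,0,0]
  fingers: 0.75

```text
clock: 2.22
eef_pos: [587.6, -14.6, 206.5]
tcp_rot: [3.141, 0.0, 2.094]
contact_force: [0.4, -0.0, -0.2]
opening: 0.564
grasp_force: 0.0
```

Two views agree that the real fingertips are about 30 mm higher than the stated TCP, so the fingers closed on top of the ball. I reopened them; now I go 34 mm lower and grip again.

Emit:
play_rows:
  dp:
    - [0,0,0]
    - [0,0,0.3]
    - [0,0,0.6]
    - [0,0,0.85]
    - [0,0,0.85]
  rot:
    - [0,0,0]
    - [0,0,0]
    - [0,0,0]
    - [0,0,0]
    - [0,0,0]
  fingers: 0.75

```text
clock: 2.63
eef_pos: [585.4, -14.6, 168.4]
tcp_rot: [-3.137, -0.003, 2.094]
contact_force: [-0.6, 0.6, -0.3]
opening: 0.75
grasp_force: 0.0
```

Emit:
play_rows:
  dp:
    - [0,0,0]
    - [0,0,0]
    - [0,0,0]
    - [0,0,0]
    - [0,0,0]
  rot:
    - [0,0,0]
    - [0,0,0]
    - [0,0,0]
    - [0,0,0]
    - [0,0,0]
  fingers: 0
  grip_force: 30

```text
clock: 3.05
eef_pos: [587.1, -15.2, 172.3]
tcp_rot: [-3.141, 0.001, 2.095]
contact_force: [-3.7, -3.9, 2.2]
opening: 0.35
grasp_force: 29.6
```

Emit:
play_rows:
  dp:
    - [0.013,-0.248,0.008]
    - [0.052,-0.494,0.017]
    - [0.116,-0.734,0.025]
    - [0.205,-0.966,0.033]
    - [0.318,-1.188,0.042]
  rot:
    - [0,0,1]
    - [0,0,2]
    - [0,0,3]
    - [0,0,4]
    - [0,0,5]

```text
clock: 3.47
eef_pos: [540.3, -27.4, 170.6]
tcp_rot: [3.14, -0.0, 1.566]
contact_force: [1.5, 2.1, -0.6]
opening: 0.353
grasp_force: 30.6
```

Emit:
play_rows:
  dp:
    - [0,0,0]
  rot:
    - [0,0,0]

```text
clock: 3.55
eef_pos: [538.8, -27.3, 170.6]
tcp_rot: [-3.141, -0.0, 1.566]
contact_force: [-4.3, -0.1, 1.2]
opening: 0.355
grasp_force: 30.7
```

```bash
cat > st.py <<'E'
from rig import telemetry
import numpy as np
s=telemetry.sense(); p=s["eef_pos"]; v=p[:2]-[538.5,66.7]; a=np.arctan2(v[1],v[0]); t=np.array([np.sin(a),-np.cos(a)])
F=s["contact_force"]; print("r",np.hypot(*v).round(1),"ang",np.degrees(a).round(1),"z",p[2].round(1),"Ftan",(F[:2]@t).round(2),"Frad",(F[:2]@v/np.hypot(*v)).round(2),"Fz",F[2].round(2),"T",s["wrist_torque"].round(2),"q6",s["qpos"][5].round(2),"t",round(s["clock"],2))
E
python3 st.py
```

```text
r 94.0 ang -89.8 z 170.6 Ftan 4.32 Frad 0.08 Fz 1.15 T [-0.09  0.7  -0.13] q6 -0.05 t 3.55
```

Emit:
play_rows:
  dp:
    - [0.013,-0.248,0.008]
    - [0.052,-0.494,0.017]
    - [0.116,-0.734,0.025]
    - [0.205,-0.966,0.033]
    - [0.318,-1.188,0.042]
  rot:
    - [0,0,1]
    - [0,0,2]
    - [0,0,3]
    - [0,0,4]
    - [0,0,5]

```text
clock: 3.97
eef_pos: [493.4, -14.5, 169.0]
tcp_rot: [3.14, -0.001, 1.046]
contact_force: [1.5, 2.4, -1.4]
opening: 0.353
grasp_force: 31.1
```

```bash
python3 st.py
```

```text
r 92.9 ang -119.1 z 169.0 Ftan -0.14 Frad -2.81 Fz -1.45 T [ 0.24 -0.2   0.32] q6 0.49 t 3.97
```

Emit:
play_rows:
  dp:
    - [0.013,-0.248,0.008]
    - [0.052,-0.494,0.017]
    - [0.116,-0.734,0.025]
    - [0.205,-0.966,0.033]
    - [0.318,-1.188,0.042]
  rot:
    - [0,0,1]
    - [0,0,2]
    - [0,0,3]
    - [0,0,4]
    - [0,0,5]

```text
clock: 4.38
eef_pos: [458.8, 20.5, 167.3]
tcp_rot: [3.14, -0.002, 0.522]
contact_force: [4.1, -0.1, -2.6]
opening: 0.354
grasp_force: 31.0
```

```bash
python3 st.py
```

```text
r 92.2 ang -149.9 z 167.3 Ftan -2.12 Frad -3.56 Fz -2.56 T [ 0.03 -0.48  0.21] q6 1.09 t 4.38
```

Emit:
play_rows:
  dp:
    - [0.003,-0.124,0.004]
    - [0.013,-0.248,0.008]
    - [0.029,-0.372,0.012]
    - [0.052,-0.494,0.017]
    - [0.081,-0.615,0.021]
  rot:
    - [0,0,0.5]
    - [0,0,1]
    - [0,0,1.5]
    - [0,0,2]
    - [0,0,2.5]

```text
clock: 4.8
eef_pos: [449.6, 43.3, 166.5]
tcp_rot: [3.141, -0.002, 0.263]
contact_force: [2.3, -2.6, -1.0]
opening: 0.353
grasp_force: 31.0
```

```bash
python3 st.py
```

```text
r 92.0 ang -165.3 z 166.5 Ftan -3.06 Frad -1.58 Fz -1.0 T [-0.24 -0.29  0.17] q6 1.4 t 4.8
```

Emit:
play_rows:
  dp:
    - [0.003,-0.124,0.004]
    - [0.013,-0.248,0.008]
    - [0.029,-0.372,0.012]
    - [0.052,-0.494,0.017]
    - [0.081,-0.615,0.021]
  rot:
    - [0,0,0.5]
    - [0,0,1]
    - [0,0,1.5]
    - [0,0,2]
    - [0,0,2.5]

```text
clock: 5.22
eef_pos: [446.5, 67.8, 165.7]
tcp_rot: [3.141, -0.003, 0.002]
contact_force: [2.6, -3.7, -2.2]
opening: 0.354
grasp_force: 31.0
```

```bash
python3 st.py
python3 - <<'E'
from rig import optics
import cv2,numpy as np
b=optics.grab_frame("side")["color"][230:340,220:380,::-1]; a=np.load("side.npz")["color"][230:340,220:380,::-1]
cv2.imwrite("pics/b1.png",cv2.resize(np.hstack([a,b]),None,fx=2.5,fy=5,interpolation=cv2.INTER_CUBIC))
E
```

```text
r 92.0 ang 179.3 z 165.7 Ftan -3.64 Frad -2.68 Fz -2.2 T [-0.45 -0.47  0.11] q6 1.72 t 5.22
```

View pics/b1.png

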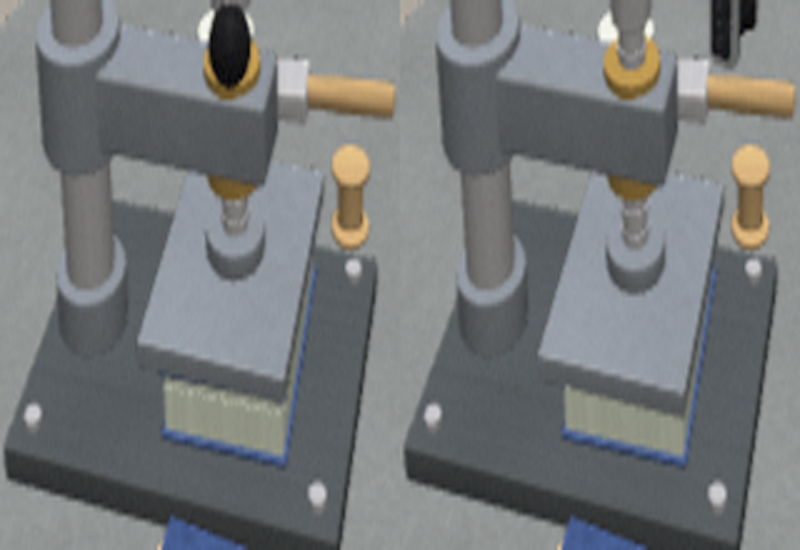

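The side crops show the page block's left bottom corner near crop (165,435). In the first frame a dark dashed line at about (165,375)–(285,405) sits right under the platen edge and may be the top cover. I'll check that numerically.

Run:
```python
from h import *
d=load("side"); im=d["color"]
for u in (292,305,320,328): print(u,[(v,*im[v,u].tolist()) for v in range(300,326)])
for u,vb,vt in [(292,318,306),(320,321.5,310)]:
    P=plane(d,u,vb,21); 
    zs=np.arange(20,75,.5); vs=np.array([proj(d,(P[0],P[1],z))[1] for z in zs]); print(P,"z at",vt,np.interp(-vt,-vs,zs))
```

```text
292 [(300, 144, 148, 154), (301, 96, 98, 102), (302, 89, 92, 95), (303, 87, 89, 93), (304, 85, 89, 91), (305, 63, 72, 89), (306, 136, 139, 126), (307, 144, 149, 133), (308, 159, 163, 147), (309, 146, 149, 134), (310, 143, 146, 131), (311, 143, 146, 131), (312, 141, 145, 129), (313, 145, 147, 133), (314, 145, 147, 134), (315, 145, 149, 133), (316, 115, 125, 137), (317, 86, 107, 160), (318, 58, 69, 93), (319, 85, 92, 96), (320, 88, 94, 98), (321, 87, 94, 99), (322, 92, 97, 101), (323, 89, 93, 96), (324, 89, 95, 98), (325, 92, 99, 102)]
305 [(300, 149, 157, 167), (301, 149, 157, 165), (302, 125, 128, 134), (303, 93, 96, 99), (304, 88, 91, 93), (305, 88, 91, 94), (306, 84, 88, 90), (307, 89, 92, 90), (308, 139, 142, 128), (309, 167, 171, 155), (310, 147, 150, 136), (311, 143, 145, 130), (312, 144, 147, 132), (313, 140, 144, 129), (314, 143, 148, 133), (315, 142, 146, 130), (316, 144, 147, 132), (317, 143, 145, 130), (318, 83, 99, 140), (319, 59, 76, 117), (320, 70, 76, 87), (321, 88, 92, 97), (322, 91, 95, 99), (323, 88, 92, 97), (324, 89, 93, 97), (325, 87, 95, 97)]
320 [(300, 148, 155,
[... 514 characters left out ...]
 87, 92, 95)]
328 [(300, 147, 155, 163), (301, 148, 156, 165), (302, 147, 155, 163), (303, 146, 153, 163), (304, 148, 155, 164), (305, 117, 120, 125), (306, 92, 94, 98), (307, 84, 84, 90), (308, 84, 85, 88), (309, 82, 86, 89), (310, 118, 121, 112), (311, 141, 143, 128), (312, 154, 158, 142), (313, 146, 149, 134), (314, 142, 145, 131), (315, 143, 146, 131), (316, 145, 149, 134), (317, 145, 149, 133), (318, 145, 149, 133), (319, 145, 149, 135), (320, 129, 137, 136), (321, 80, 100, 147), (322, 52, 64, 94), (323, 87, 91, 98), (324, 87, 93, 96), (325, 86, 92, 95)]
[552.3359639  142.50701433  21.        ] z at 306 52.1533035353688
[493.45479381 126.49555577  21.        ] z at 310 50.60379279260515
```

The blue pixel at side (292,305) puts the top cover at about z 53–56. The platen is at about z 55 now, so contact should be close. I'll continue slowly and feel for it.

Emit:
play_rows:
  dp:
    - [0.003,-0.124,0.004]
    - [0.013,-0.248,0.008]
    - [0.029,-0.372,0.012]
    - [0.052,-0.494,0.017]
    - [0.081,-0.615,0.021]
  rot:
    - [0,0,0.5]
    - [0,0,1]
    - [0,0,1.5]
    - [0,0,2]
    - [0,0,2.5]

```text
clock: 5.68
eef_pos: [449.9, 92.1, 164.8]
tcp_rot: [-3.142, -0.003, -0.259]
contact_force: [4.1, -4.8, -1.3]
opening: 0.356
grasp_force: 31.1
```

```bash
python3 st.py
```

```text
r 92.2 ang 164.0 z 164.8 Ftan -3.45 Frad -5.24 Fz -1.32 T [-0.72 -0.62  0.09] q6 2.03 t 5.68
```

Emit:
play_rows:
  dp:
    - [0.003,-0.124,0.004]
    - [0.013,-0.248,0.008]
    - [0.029,-0.372,0.012]
    - [0.052,-0.494,0.017]
    - [0.081,-0.615,0.021]
  rot:
    - [0,0,0.5]
    - [0,0,1]
    - [0,0,1.5]
    - [0,0,2]
    - [0,0,2.5]

```text
clock: 6.1
eef_pos: [459.4, 114.8, 164.0]
tcp_rot: [-3.141, -0.003, -0.521]
contact_force: [3.3, -6.7, -0.1]
opening: 0.354
grasp_force: 31.1
```

```bash
python3 st.py
```

```text
r 92.6 ang 148.7 z 164.0 Ftan -4.05 Frad -6.3 Fz -0.1 T [-1.02 -0.62  0.16] q6 2.34 t 6.1
```

Emit:
play_rows:
  dp:
    - [0.003,-0.124,0.004]
    - [0.013,-0.248,0.008]
    - [0.029,-0.372,0.012]
    - [0.052,-0.494,0.017]
    - [0.081,-0.615,0.021]
  rot:
    - [0,0,0.5]
    - [0,0,1]
    - [0,0,1.5]
    - [0,0,2]
    - [0,0,2.5]

```text
clock: 6.52
eef_pos: [474.3, 134.1, 163.2]
tcp_rot: [-3.141, -0.003, -0.783]
contact_force: [1.9, -8.7, 0.0]
opening: 0.359
grasp_force: 31.2
```

```bash
python3 st.py
```

```text
r 93.1 ang 133.6 z 163.2 Ftan -4.59 Frad -7.6 Fz 0.03 T [-1.26 -0.48  0.21] q6 2.63 t 6.52
```

Emit:
play_rows:
  dp:
    - [0.003,-0.124,0.004]
    - [0.013,-0.248,0.008]
    - [0.029,-0.372,0.012]
    - [0.052,-0.494,0.017]
    - [0.081,-0.615,0.021]
  rot:
    - [0,0,0.5]
    - [0,0,1]
    - [0,0,1.5]
    - [0,0,2]
    - [0,0,2.5]

```text
clock: 6.93
eef_pos: [493.7, 148.9, 162.3]
tcp_rot: [-3.141, -0.003, -1.044]
contact_force: [0.5, -10.0, 3.6]
opening: 0.351
grasp_force: 31.3
```

```bash
python3 st.py
```

```text
r 93.6 ang 118.6 z 162.3 Ftan -4.37 Frad -9.01 Fz 3.59 T [-1.4  -0.2   0.34] q6 2.91 t 6.93
```

Total resisting moment (Ftan·r + Tz) stays near 0.46 N m until about 160°, then rises to 0.755 N m at 118.6°. That puts first contact about 0.7–1.2 rad back. I need about 45° more, and joint 6 is near its limit, so I regrasp the same ball with the tool turned half a turn.

Emit:
play_rows:
  dp:
    - [0,0,0]
    - [0,0,0]
    - [0,0,0]
    - [0,0,0]
    - [0,0,0]
  rot:
    - [0,0,0]
    - [0,0,0]
    - [0,0,0]
    - [0,0,0]
    - [0,0,0]
  fingers: 0.75

```text
clock: 7.35
eef_pos: [492.4, 150.1, 161.9]
tcp_rot: [-3.141, 0.0, -1.046]
contact_force: [-0.4, -0.1, 0.4]
opening: 0.752
grasp_force: 0.0
```

```bash
python3 st.py
```

```text
r 95.3 ang 118.9 z 161.9 Ftan -0.36 Frad 0.14 Fz 0.41 T [ 0.04 -0.01 -0.01] q6 2.91 t 7.35
```

Emit:
play_rows:
  dp:
    - [0,0,-0.6]
    - [0,0,-1.2]
    - [0,0,-1.8]
    - [0,0,-2.3]
    - [0,0,-2.3]
  rot:
    - [0,0,0]
    - [0,0,0]
    - [0,0,0]
    - [0,0,0]
    - [0,0,0]

```text
clock: 7.77
eef_pos: [494.6, 150.7, 258.0]
tcp_rot: [-3.135, -0.001, -1.046]
contact_force: [0.9, 0.7, 1.0]
opening: 0.747
grasp_force: 0.0
```

Run:
```python
from rig import telemetry, optics
import numpy as np,cv2
from scipy.spatial.transform import Rotation as Ro
s=telemetry.sense(); f=optics.grab_frame("wrist"); g=f["color"].max(2)
print(s["eef_pos"],s["tcp_rot"],s["opening"])
k,l,st,ce=cv2.connectedComponentsWithStats((g[150:320,230:400]<45).astype(np.uint8))
for i in range(1,k):
    if st[i,4]>300: print(st[i]+[230,150,0,0,0],ce[i]+[230,150])
M=f["mount"]; Rw=Ro.from_euler("xyz",s["tcp_rot"]).as_matrix()
c=np.linalg.inv(M)@np.r_[Rw.T@(np.array([493.7,148.9,217])-s["eef_pos"]),1]; p=f["mtx"]@c[:3]; print("pred",p[:2]/p[2])
```

```text
[494.60567191 150.7346033  258.03156655] [-3.13519093e+00 -1.33105604e-03 -1.04622540e+00] 0.7473359349043194
[ 292  227   58   56 2482] [320.44842869 254.4548751 ]
pred [322.1866366  251.10717083]
```

Emit:
play_rows:
  dp:
    - [0,0,0]
    - [0,0,0]
    - [0,0,0]
    - [0,0,0]
    - [0,0,0]
  rot:
    - [0,0,-1]
    - [0,0,-2]
    - [0,0,-3]
    - [0,0,-4]
    - [0,0,-5]

```text
clock: 8.23
eef_pos: [491.8, 149.8, 252.5]
tcp_rot: [3.14, 0.001, -0.518]
contact_force: [0.8, -0.1, -0.0]
opening: 0.744
grasp_force: 0.0
```

Emit:
play_rows:
  dp:
    - [0,0,0]
    - [0,0,0]
    - [0,0,0]
    - [0,0,0]
    - [0,0,0]
  rot:
    - [0,0,-1]
    - [0,0,-2]
    - [0,0,-3]
    - [0,0,-4]
    - [0,0,-5]

```text
clock: 8.65
eef_pos: [491.8, 149.8, 252.5]
tcp_rot: [3.141, 0.002, 0.006]
contact_force: [0.0, 0.6, -0.0]
opening: 0.747
grasp_force: 0.0
```

Emit:
play_rows:
  dp:
    - [0,0,0]
    - [0,0,0]
    - [0,0,0]
    - [0,0,0]
    - [0,0,0]
  rot:
    - [0,0,-1]
    - [0,0,-2]
    - [0,0,-3]
    - [0,0,-4]
    - [0,0,-5]

```text
clock: 9.07
eef_pos: [491.8, 149.9, 252.5]
tcp_rot: [-3.141, 0.002, 0.53]
contact_force: [0.9, 0.4, -1.6]
opening: 0.747
grasp_force: 0.0
```

Emit:
play_rows:
  dp:
    - [0,0,0]
    - [0,0,0]
    - [0,0,0]
    - [0,0,0]
    - [0,0,0]
  rot:
    - [0,0,-1]
    - [0,0,-2]
    - [0,0,-3]
    - [0,0,-4]
    - [0,0,-5]

```text
clock: 9.48
eef_pos: [491.8, 149.8, 252.5]
tcp_rot: [-3.14, 0.001, 1.053]
contact_force: [0.0, 0.4, -0.4]
opening: 0.75
grasp_force: 0.0
```

Emit:
play_rows:
  dp:
    - [0,0,0]
    - [0,0,0]
    - [0,0,0]
    - [0,0,0]
    - [0,0,0]
  rot:
    - [0,0,-1]
    - [0,0,-2]
    - [0,0,-3]
    - [0,0,-4]
    - [0,0,-5]

```text
clock: 9.9
eef_pos: [491.8, 149.8, 252.5]
tcp_rot: [-3.14, 0.0, 1.577]
contact_force: [0.3, -0.3, 0.1]
opening: 0.748
grasp_force: 0.0
```

Emit:
play_rows:
  dp:
    - [0,0,0]
    - [0,0,0]
    - [0,0,0]
    - [0,0,0]
    - [0,0,0]
  rot:
    - [0,0,-1]
    - [0,0,-2]
    - [0,0,-3]
    - [0,0,-4]
    - [0,0,-5]

```text
clock: 10.32
eef_pos: [491.8, 149.8, 252.5]
tcp_rot: [-3.14, -0.001, 2.1]
contact_force: [-0.8, -0.7, 0.7]
opening: 0.749
grasp_force: 0.0
```

Emit:
play_rows:
  dp:
    - [0,0,0]
    - [0,0,0]
  rot:
    - [0,0,0]
    - [0,0,0]

```text
clock: 10.48
eef_pos: [492.0, 149.9, 252.9]
tcp_rot: [-3.14, -0.0, 2.092]
contact_force: [-0.6, -0.6, 0.4]
opening: 0.747
grasp_force: 0.0
```

Emit:
play_rows:
  dp:
    - [0,0,0.6]
    - [0,0,1.2]
    - [0,0,1.8]
    - [0,0,2.25]
    - [0,0,2.25]
  rot:
    - [0,0,0]
    - [0,0,0]
    - [0,0,0]
    - [0,0,0]
    - [0,0,0]

```text
clock: 10.9
eef_pos: [489.7, 149.2, 160.0]
tcp_rot: [-3.135, -0.002, 2.091]
contact_force: [-1.4, -0.8, -1.1]
opening: 0.748
grasp_force: 0.0
```

Emit:
play_rows:
  dp:
    - [0,0,0]
    - [0,0,0]
    - [0,0,0]
    - [0,0,0]
    - [0,0,0]
  rot:
    - [0,0,0]
    - [0,0,0]
    - [0,0,0]
    - [0,0,0]
    - [0,0,0]
  fingers: 0
  grip_force: 30

```text
clock: 11.32
eef_pos: [493.5, 150.3, 165.2]
tcp_rot: [3.139, 0.001, 2.094]
contact_force: [-0.3, 0.4, 5.9]
opening: 0.35
grasp_force: 29.8
```

```bash
python3 st.py
```

```text
r 95.0 ang 118.3 z 165.2 Ftan -0.07 Frad 0.5 Fz 5.95 T [-0.03  0.13  0.01] q6 -0.23 t 11.32
```

Emit:
play_rows:
  dp:
    - [-0.003,0.124,0.004]
    - [-0.013,0.248,0.008]
    - [-0.029,0.372,0.012]
    - [-0.052,0.494,0.017]
    - [-0.081,0.615,0.021]
  rot:
    - [0,0,0.5]
    - [0,0,1]
    - [0,0,1.5]
    - [0,0,2]
    - [0,0,2.5]

```text
clock: 11.73
eef_pos: [515.7, 159.5, 164.4]
tcp_rot: [3.141, 0.0, 1.83]
contact_force: [-5.0, -2.4, 11.0]
opening: 0.352
grasp_force: 30.0
```

```bash
python3 st.py
```

```text
r 95.6 ang 103.8 z 164.4 Ftan -5.47 Frad -1.11 Fz 10.98 T [-0.27  0.59  0.3 ] q6 0.04 t 11.73
```

Emit:
play_rows:
  dp:
    - [-0.003,0.124,0.004]
    - [-0.013,0.248,0.008]
    - [-0.029,0.372,0.012]
    - [-0.052,0.494,0.017]
    - [-0.081,0.615,0.021]
  rot:
    - [0,0,0.5]
    - [0,0,1]
    - [0,0,1.5]
    - [0,0,2]
    - [0,0,2.5]

```text
clock: 12.15
eef_pos: [540.3, 162.9, 163.6]
tcp_rot: [3.141, -0.0, 1.569]
contact_force: [-3.5, -0.6, 8.8]
opening: 0.351
grasp_force: 30.0
```

```bash
python3 st.py
```

```text
r 96.2 ang 88.9 z 163.6 Ftan -3.52 Frad -0.71 Fz 8.85 T [-0.12  0.74  0.38] q6 0.29 t 12.15
```

Emit:
play_rows:
  dp:
    - [-0.003,0.124,0.004]
    - [-0.013,0.248,0.008]
    - [-0.029,0.372,0.012]
    - [-0.052,0.494,0.017]
    - [-0.081,0.615,0.021]
  rot:
    - [0,0,0.5]
    - [0,0,1]
    - [0,0,1.5]
    - [0,0,2]
    - [0,0,2.5]

```text
clock: 12.57
eef_pos: [564.9, 159.8, 162.8]
tcp_rot: [3.141, -0.001, 1.307]
contact_force: [-5.0, 0.3, 9.6]
opening: 0.353
grasp_force: 30.0
```

```bash
python3 st.py
```

```text
r 96.8 ang 74.2 z 162.8 Ftan -4.91 Frad -1.06 Fz 9.62 T [0.08 0.64 0.43] q6 0.54 t 12.57
```

The moment is now about 0.9 N m, roughly 1.5–1.8 rad past contact (100–145 N). I release, lift and check.

Emit:
play_rows:
  dp:
    - [0,0,0]
    - [0,0,0]
    - [0,0,0]
    - [0,0,0]
    - [0,0,0]
  rot:
    - [0,0,0]
    - [0,0,0]
    - [0,0,0]
    - [0,0,0]
    - [0,0,0]
  fingers: 0.75

```text
clock: 12.98
eef_pos: [564.5, 159.5, 161.2]
tcp_rot: [-3.141, 0.0, 1.31]
contact_force: [0.8, 0.4, -0.3]
opening: 0.749
grasp_force: 0.0
```

Emit:
play_rows:
  dp:
    - [0,0,-0.7]
    - [0,0,-1.5]
    - [0,0,-2.4]
    - [0,0,-3.2]
    - [0,0,-3.2]
  rot:
    - [0,0,0]
    - [0,0,0]
    - [0,0,0]
    - [0,0,0]
    - [0,0,0]

```text
clock: 13.4
eef_pos: [567.7, 160.4, 296.4]
tcp_rot: [3.133, -0.005, 1.309]
contact_force: [0.4, -0.2, 0.8]
opening: 0.747
grasp_force: 0.0
```

```bash
python3 st.py
python3 - <<'E'
from rig import optics
import cv2,numpy as np
a=optics.grab_frame("scene")["color"][130:370,165:385,::-1]; b=optics.grab_frame("side")["color"][120:360,200:400,::-1]
cv2.imwrite("pics/e1.png",cv2.resize(np.hstack([a,b]),None,fx=1.9,fy=2.4,interpolation=cv2.INTER_CUBIC))
E
```

```text
r 98.1 ang 72.7 z 296.4 Ftan 0.41 Frad -0.1 Fz 0.83 T [-0.02  0.01 -0.01] q6 0.53 t 13.4
```

View pics/e1.png

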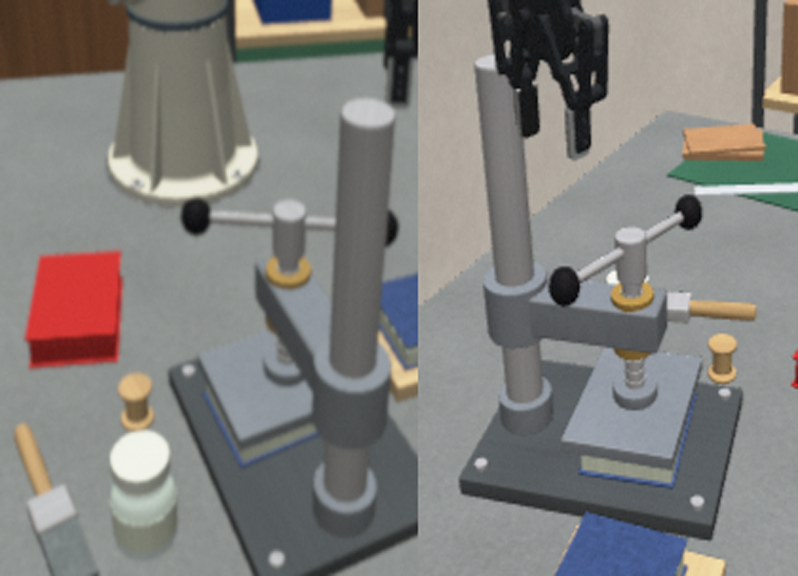

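The handle now points from the ball at crop (195,217) to the one at (380,227), the gripper is clear, and nothing else has moved. One numeric check of the angle.

Run:
```python
from h import *
s,d=load("scene"),load("side")
a,e=tri([ray(s,267.6,220.4),ray(d,342.6,208.3)]); b=plane(d,200+(565-418)/1.9,120+286/2.4,a[2])
print(a,e,b,np.degrees(np.arctan2(*(b-a)[1::-1])))
```

```text
[514.95845521 -25.91771939 213.46880492] [np.float64(1.0334084677702067), np.float64(1.033408467770024)] [564.01287261 155.88370237 213.46880492] 74.89981519187133
```

```bash
python3 -c "
from rig import r
print(r.sign_off())"
```

```text
the job is handed in; nothing more can be done
None
```

The job is handed in: I turned the handle about 225° clockwise, ending an estimated 1.5–1.8 rad past first contact (about 100–145 N by feel), then let go and lifted clear; no verdict came back.

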